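Shut the feed valve in the water valve box of a clinical lab bench

TASK

Push the grey cover of the valve box on the bench fully aside, to the robot's left, so that the two valve handles under it are uncovered; then push the handle with the round disc end round clockwise until it is fully shut. Work only by pushing with the fingertips: do not lift the cover, leave the other, plain straight handle as it is, and do not disturb the bottle, the jar and the tube rack around the box.

Things in the scene. Friction and masses are not known exactly. Their poses are not given: they have to be found in the camera images.
- valve_box: White box fixed to the bench, 184 mm (its x) by 538 mm (its y, from -255 to +283). Origin on the bench; x points away from the robot, y to its left, yaw up to 0.3 rad. Right part: open well. Left part: flat deck 69 mm high. Along both long sides a track 70 mm high for the cover, outer lip up to 79 mm. At the left end (y = 275) a 90 mm high wall stops the cover; no stop at the right end.
- well (a point): Centre of the well's mouth, in the box at x 0, y -123, 70 mm above the bench. The well is open from box x -70 to +70 and y -247 to 0 mm; its floor is 8 mm above the bench. The two valves stand in it at box x = +15 mm, y = -185 and y = -85 mm; which is where changes. They are hidden by the cover at first.
- cover: Grey slab, 164 mm (x) by 260 mm (y) by 8 mm thick, 0.35 to 0.7 kg, lying loose in the tracks, axes parallel to the box's (2 mm play at each side). Origin at the centre of its underside. Slides along the box's y with a drag of some newtons. Starts over the well at box y -122 to -110 mm; at +130 the well is wholly uncovered, at +145 it meets the end wall.
- cover_bar (a point): Centre of the aluminium bar across the middle of the cover, to be pushed: 80 mm along x, 14 mm thick along y, standing 26 mm above the slab's top. This point is 21 mm above the cover's underside, so 91 mm above the bench; at the cover's x and y. The face to push for opening is 7 mm to its right (-y).
- disc_pivot (a point): Point on the vertical turning axis of the valve whose handle has the disc end, at the handle's mid height, 45 mm above the bench. The valve sits on a grey pipe of 18 mm diameter along the box's x, its top 28 mm above the bench; brass valve body up to 33 mm high within 30 mm of the axis along the pipe, a thin stem above it.
- disc_handle (a joint): Angle of the dark steel handle with the disc end, rad. 0 = open, pointing along the pipe to the robot (box -x); it grows clockwise seen from above, to 1.571 = shut against its stop, pointing across the pipe to the left (box +y). Starts at 0.05 to 0.45. Stiff turning friction of about 0.12 N m, no spring: it stays where it is left.
- disc_end (a point): Centre of the round disc, 30 mm in diameter and 16 mm thick (37 to 53 mm above the bench), on the end of its handle, 45 mm from the turning axis. The arm between hub and disc is 12 mm wide.
- plain_handle (a joint): Angle of the other handle, with the same zero, direction and friction. To be left alone. Starts at 0 to 0.25.
- plain_end (a point): Point on the plain straight handle (a dark steel bar 12 mm wide, 16 mm thick, 60 mm long from the axis, no disc), 45 mm from its turning axis, at mid height.
- reagent_bottle: Small amber bottle, 38 mm diameter, 85 mm tall, standing loose before the box. Origin under its centre.
- sample_jar: Low clear jar, 52 mm diameter, 55 mm tall, standing loose beyond the box. Origin under its centre.
- tube_rack: White rack with ten capped tubes, 56 mm (x) by 116 mm (y), 78 mm tall, standing loose beyond the box. Origin under its centre.

How it is judged:
By the outcome, as a careful person would: the job done as asked, in the order asked, and still so for the second after the job is handed in, with the robot touching nothing.
It also fails if it takes over 53 s, if anything falls off the work surface, if the arm or the gripper's body presses on something with over 40 N, if the wrist force passes 120 N, or if a joint passes its speed limit or range.

ROBOT

A 7-joint arm with a two-finger parallel gripper is mounted at the origin on the work surface. World frame = base frame: x ahead of the robot, y to its left, z up, the work surface at z = 0. Lengths are in m, angles in degrees, forces in N, time in s.
With the tool pointing down it reaches from about 0.4 to 0.9 m from the base axis. Payload 5.5 kg.
Tool frame: the origin (TCP) lies where the fingers leave the gripper's body, on its centre line; the fingertips stand 73 mm ahead of it and the grasp point (between the pads) lies 54 mm ahead of it (manip.pinch_z is the distance from the TCP to the grasp point, in m); z points along the fingers, y is the direction in which the jaws open and shut (so a half turn about z gives the same grasp; the last joint's range is limited). The gripper opens to 85 mm and grips with 20 to 120 N. Pads are 22 mm wide; open, the fingers measure 114 mm over their backs; the gripper's body (76 mm by 85 mm) begins 54 mm behind the grasp point. The pads swing forward as they close: fully open they stand 13 mm farther back than shut.
Start: joints at [-52.987, 28.699, -24.465, 88.831, 12.651, 65.22, -12.049], TCP at [0.243, 0.603, 0.304] pointing down, gripper open.
Joint ranges: [-164.97, 164.97], [-17.58, 116.51], [-87.97, 89.64], [11.32, 138.91], [-80.73, 260.73], [10.89, 115.49], [-147.41, 147.41]. Speed limits (degrees/s): [147.25, 147.25, 180, 180, 180, 180, 180].

INTERFACE

Orientations are given as [roll, pitch, yaw] about the fixed x, y, z axes, in that order (R = Rz(yaw) Ry(pitch) Rx(roll)).
In Python, from workcell import sensors, viewer, manip gives the robot as it stands. The module is installed in compiled form; this text tells all that it offers.
- The arm moves only by the shell command python3 -m inch 'ROWS' [FORCE]. ROWS is JSON, a list of rows, each a list of 5 numbers: the shift along the tool's x, y, z in cm, then the turn about the tool's z in degrees, then the closure in counts, from 0 (fully open) to 255 (shut). A call has 1 to 10 rows; each row shifts and turns the pose as measured when the row begins, along the tool's axes as they then stand; what a row does not reach is not made up. A row lasts 1/12 s, in which the tool goes at most 41.7 mm and 7.16 degrees, less where a joint would pass 70% of its speed; a pose out of reach is approached as far as the arm can. A call with a gripper value outside its range is refused whole. The fingers move at their own pace and stop on an object; FORCE is the grip in N (left out, the last holds). Time passes only in rows, so rows that do not move let the fingers close. It gives the time, the measured TCP pose, the force and the opening at its end, in the units of the state.
- sensors.state(): the state, without advancing time (a new reading comes with each control period).
- viewer.read_camera(name): name is "side" or "top" or "wrist"; returns the picture (400x640x3 uint8, blue, green, red); there is no depth.
- viewer.get_calibration(name): a dict with "fx", "fy", "cx", "cy" (pixels), "k1" (the pictures are not rectified: a ray, as slopes to the right and down, at radius r is drawn at 1 + k1 r^2 times it, then the intrinsics apply), "R" (3x3) and "t" (3): a world point X has camera coordinates R X + t; the wrist camera has in their place "tool_from_camera" (4x4, takes a point from camera to tool coordinates, whose origin is the TCP and whose axes are the flange's). Camera axes: x right, y down, z forward; pixel columns grow to the right and rows downward; lengths in m; the calibration is good to about 2 mm. A picture is of the moment at which its call begins: read the wrist's pose just before it. get_calibration takes no time and is no camera call.
- manip.job_done(): hands the job in, once; it reports no verdict.
The state is a dict: "clock": time; "qpos": joint angles; "joint_velocities": joint speeds; "tau": joint torques, N m; "tool_pos": TCP position; "tool_rot": TCP orientation; "contact_force": force on the tool from outside, world axes, zero at the start; "ft_torque": the same for the moment, N m; "finger_gap": finger opening in m.
Only numpy, scipy, OpenCV 4.12 (cv2) and the standard library are available. Lean on these libraries where they do the work, as an engineer would, in place of code of your own. Each camera call takes 0.05 s, during which the arm holds its last target. There are 200 camera calls.

## Working session

There is one attempt and no reset: what is moved stays moved. The work goes in short steps, Python scripts to look and compute and a shell command to move; the robot and the scene stay as the last step left them, time stands still between calls to the robot, and variables do not carry over. Pictures are saved under pics/ and viewed, about 8 in all and at most 12, crops included, and the job is handed in when it is done.

```bash
mkdir -p pics
cat > h.py <<'E'
import numpy as np, cv2
from workcell import sensors, viewer, manip
from scipy.spatial.transform import Rotation as Ro
def pose():
    s=sensors.state(); return np.array(s["tool_pos"]),Ro.from_euler('xyz',s["tool_rot"],degrees=True).as_matrix()
def cam(name,p=None):
    c=viewer.get_calibration(name)
    if name=="wrist":
        T=np.array(c["tool_from_camera"]); pt,Rt=p if p else pose()
        Rw=Rt@T[:3,:3]; o=Rt@T[:3,3]+pt
    else:
        R=np.array(c["R"]); Rw=R.T; o=-R.T@np.array(c["t"])
    return c,Rw,o
def ray(name,uv,z,p=None):
    c,Rw,o=cam(name,p); uv=np.atleast_2d(np.array(uv,float))
    d=np.c_[(uv[:,0]-c["cx"])/c["fx"],(uv[:,1]-c["cy"])/c["fy"]]; u=d.copy()
    for _ in range(20): u=d/(1+c["k1"]*(u**2).sum(1,keepdims=True))
    w=np.c_[u,np.ones(len(u))]@Rw.T
    return o+w*((z-o[2])/w[:,2])[:,None]
def proj(name,X,p=None):
    c,Rw,o=cam(name,p); q=(np.atleast_2d(X)-o)@Rw; u=q[:,:2]/q[:,2:]
    u=u*(1+c["k1"]*(u**2).sum(1,keepdims=True))
    return u*[c["fx"],c["fy"]]+[c["cx"],c["cy"]]
def snap(name,f):
    im=viewer.read_camera(name); cv2.imwrite(f"pics/{f}.png",im); return im
E
python3 - <<'E'
from h import *
s=sensors.state(); print(s)
snap("top","top0"); snap("side","side0")
for n in ("top","side"): print(cam(n))
E
```

```text
{'clock': 0.0, 'qpos': array([-52.98661177,  28.75417961, -24.45280892,  88.89248312,
        12.64937732,  65.21905376, -12.04968916]), 'joint_velocities': array([ 0.01955631, -0.09599908,  0.02311832,  0.03009479,  0.06298142,
        0.00638821,  0.14473135]), 'tau': array([ 2.49954683e-04, -5.69490445e+01, -5.81609488e+00, -2.80951041e+01,
        1.05225967e-02,  1.18291128e-02, -3.22129097e-06]), 'tool_pos': array([0.24262516, 0.60241745, 0.30284697]), 'tool_rot': array([-1.79887474e+02, -5.05502608e-03,  1.58068696e+02]), 'contact_force': array([-0.88887086, -0.9020455 ,  0.0228418 ]), 'ft_torque': array([0.01148697, 0.01436965, 0.00019979]), 'finger_gap': 0.08572261006813055}
({'fx': 497.834100393696, 'fy': 497.834100393696, 'cx': 324.4286865686945, 'cy': 199.31286387919823, 'k1': -0.005981052328277898, 'R': array([[-0.02258763, -0.99971024,  0.00832077],
       [-0.99454633,  0.02162174, -0.10202992],
       [ 0.10182044, -0.01058001, -0.99474653]]), 't': array([0.04177111, 0.55768877, 0.93614118])}, array([[-0.02258763, -0.99454633,  0.10182044],
       [-0.99971024,  0.02162174, -0.01058001],
       [ 0.00832077, -0.10202992, -0.99474653]]), array([0.46027252, 0.03960518, 0.98777657]))
({'fx': 368.36805189567104, 'fy': 368.36805189567104, 'cx': 314.16619233471744, 'cy': 197.67002700761236, 'k1': -0.013747407684770044, 'R': array([[ 9.55601769e-01, -2.94660880e-01,  4.73325139e-04],
       [-1.71031419e-01, -5.55971110e-01, -8.13415256e-01],
       [ 2.39944810e-01,  7.77220104e-01, -5.81683245e-01]]), 't': array([-0.55816745,  0.17541167,  0.70662784])}, array([[ 9.55601769e-01, -1.71031419e-01,  2.39944810e-01],
       [-2.94660880e-01, -5.55971110e-01,  7.77220104e-01],
       [ 4.73325139e-04, -8.13415256e-01, -5.81683245e-01]]), array([ 0.39383502, -0.61615165,  0.5539803 ]))
```

View pics/top0.png

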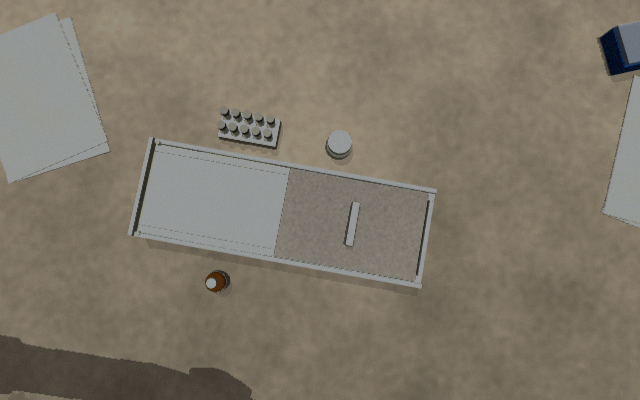

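View pics/side0.png

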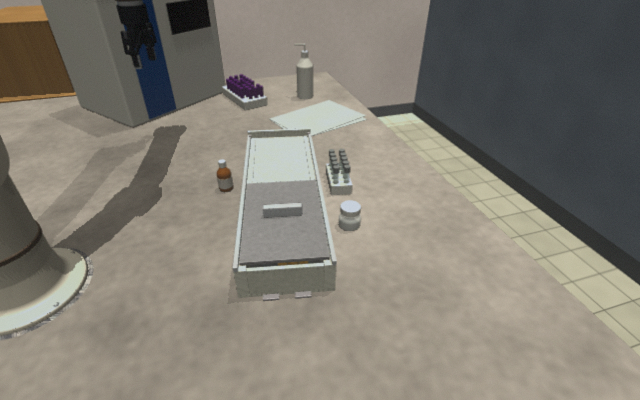

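The top view shows the box with its corners at about (152,138), (130,236), (435,190) and (420,286). The cover lies over the right part with its bar at about (353,224). The bottle is at (217,281), the jar at (340,144) and the rack at (249,128). The side view agrees with this.

Run:
```python
from h import *
fr,nr=ray("top",[[435.5,190],[420.5,286]],0.079)[:,:2]
fl,nl=ray("top",[[152,138],[130,236]],0.090)[:,:2]
print(fr,nr,fl,nl)
ly=((fl-fr)+(nl-nr))/2; yaw=np.arctan2(-ly[0],ly[1]); print("len",np.linalg.norm(ly),"w",np.linalg.norm(fl-nl),np.linalg.norm(fr-nr),"yaw",yaw)
Y=np.array([-np.sin(yaw),np.cos(yaw)]);X=np.array([np.cos(yaw),np.sin(yaw)])
c=(fr+nr+fl+nl)/4; O=c-Y*.014
print("O",O)
b=ray("top",[[356,202],[350,245]],0.104)[:,:2]; b=b.mean(0); print("bar",b,"box",[(b-O)@X,(b-O)@Y])
for n,uv,z in(("bottle",(211,284),.085),("jar",(340,139),.055),("rack",(249,122),.078)):
    p=ray("top",uv,z)[0,:2]; print(n,p,[(p-O)@X,(p-O)@Y])
for k in (-.185,-.085): print("valve",O+X*.015+Y*k)
```

```text
[ 0.56609047 -0.17507208] [ 0.39214061 -0.14002093] [0.67193276 0.34336748] [0.49356606 0.38051132]
len 0.5297221721315211 w 0.18219315059041505 0.17744615018176663 yaw -0.19690814462188863
O [0.52819354 0.08846698]
bar [ 0.50661228 -0.01959964] box [np.float64(-2.2273513839866684e-05), np.float64(-0.11020047688987897)]
bottle [0.40481011 0.23635237] [np.float64(-0.14993121177656193), np.float64(0.12088916776049415)]
jar [ 0.67075229 -0.00263202] [np.float64(0.1576264088961181), np.float64(-0.06144869011565601)]
rack [0.70136042 0.16730023] [np.float64(0.1543978379096634), np.float64(0.11118794108016847)]
valve [ 0.50671062 -0.09589268]
valve [0.52627444 0.00217494]
```

```bash
python3 -m inch '[[0,0,0,-5.3,255],[0,0,0,-5.3,255],[-2.1,-3.3,0,0,255],[-2.1,-3.3,0,0,255],[-2.1,-3.3,0,0,255],[-2.1,-3.3,0,0,255],[-2.1,-3.3,0,0,255],[-2.1,-3.3,0,0,255],[-2.1,-3.3,0,0,255],[-2.1,-3.3,0,0,255]]' 60
```

```text
clock: 0.93
tool_pos: [0.3543, 0.3069, 0.2957]
tool_rot: [-179.7, -0.7, 170.2]
contact_force: [1.2, -0.5, 0.4]
finger_gap: -0.0
```

```bash
python3 -m inch '[[-2.3,-3.4,0,1.4,255],[-2.3,-3.4,0,0,255],[-2.3,-3.4,0,0,255],[-2.3,-3.4,0,0,255],[-2.3,-3.4,0,0,255],[-2.3,-3.4,0,0,255],[-2.3,-3.4,0,0,255],[-2.3,-3.4,0,0,255],[-2.3,-3.4,0,0,255],[0,0,0,0,255]]'
```

```text
clock: 1.77
tool_pos: [0.4966, -0.0495, 0.2945]
tool_rot: [-179.4, -0.5, 168.2]
contact_force: [-0.5, -0.4, -0.1]
finger_gap: 0.0002
```

Run:
```python
from h import *
p=pose(); im=snap("wrist","w1"); print(p[0],Ro.from_matrix(p[1]).as_euler('xyz',degrees=True))
```

```text
[ 0.49655033 -0.04952764  0.29452022] [-179.40997848   -0.54854089  168.17321364]
```

View pics/w1.png

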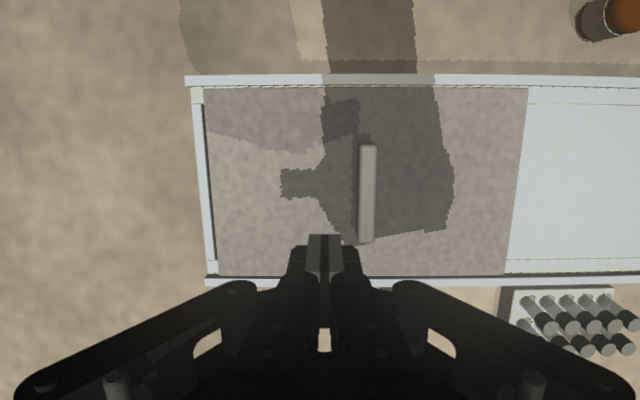

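The wrist view shows the bar from (367,145) to (366,242). The closed fingertips, at about (324,235), are on its right-hand side.

Run:
```python
from h import *
p=pose()
b=ray("wrist",[[368,146],[367,242]],0.104,p); print(b,b.mean(0))
yaw=-.197;O=np.array([.5282,.0885]);X=np.array([np.cos(yaw),np.sin(yaw)]);Y=np.array([-X[1],X[0]])
f=lambda q:[(q[:2]-O)@X,(q[:2]-O)@Y]
print(f(b.mean(0)),f(p[0]),np.degrees(np.arctan2(*(b[1]-b[0])[[1,0]])))
r=ray("wrist",[[188,80],[500,76],[205,282]],0.079,p); print([f(q) for q in r])
```

```text
[[ 0.46925958 -0.00961373  0.104     ]
 [ 0.54434894 -0.02343281  0.104     ]] [ 0.50680426 -0.01652327  0.104     ]
[np.float64(-0.0004258926920086342), np.float64(-0.10717967697413923)] [np.float64(-0.005807319993581119), np.float64(-0.13832530821704575)] -10.427757617950524
[[np.float64(-0.08858874521512787), np.float64(-0.24751155872608438)], [np.float64(-0.09043817573936698), np.float64(-0.0023875265501138105)], [np.float64(0.08736855883536349), np.float64(-0.24999314479769139)]]
```

```bash
python3 -m inch '[[-0.5,-1.8,0,0.5,255],[0,0,3.2,0,255],[0,0,3.2,0,255],[0,0,3.2,0,255],[0,0,2.8,0,255],[0,0,0.6,0,255],[0,0,0,0,255]]'
python3 - <<'E'
from h import *
p=pose(); im=snap("side","s1"); cv2.imwrite("pics/s1c.png",cv2.resize(im[140:320,180:400],None,fx=3,fy=3))
E
```

```text
clock: 2.4
tool_pos: [0.4954, -0.0605, 0.161]
tool_rot: [-179.8, -0.5, 167.9]
contact_force: [0.9, 0.5, 0.3]
finger_gap: 0.0003
```

View pics/s1c.png

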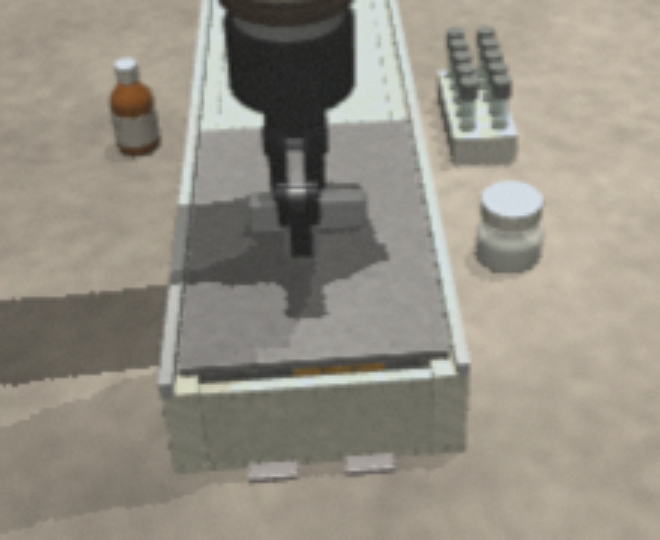

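The side view shows the fingertips just above the slab, centred on the right-hand face of the bar. Now I push left.

```bash
python3 -m inch '[[0,0.8,0,-0.9,255],[0,1,0,0,255],[0,1.5,0,0,255],[0,2,0,0,255],[0,2,0,0,255],[0,2,0,0,255],[0,2,0,0,255],[0,2,0,0,255],[0,2,0,0,255],[0,0,0,0,255]]'
```

```text
clock: 3.28
tool_pos: [0.5333, 0.1016, 0.1769]
tool_rot: [-179.9, 0.7, 168.9]
contact_force: [0.4, 0.5, 0.1]
finger_gap: -0.0004
```

Run:
```python
from h import *
im=snap("side","s2"); a=cv2.resize(im[110:290,210:350],None,fx=3,fy=3)
p=pose(); w=snap("wrist","w2"); cv2.imwrite("pics/s2c.png",np.hstack([a[:400],w[:,160:480]])[:, :800])
```

```text
(no output)
```

View pics/s2c.png

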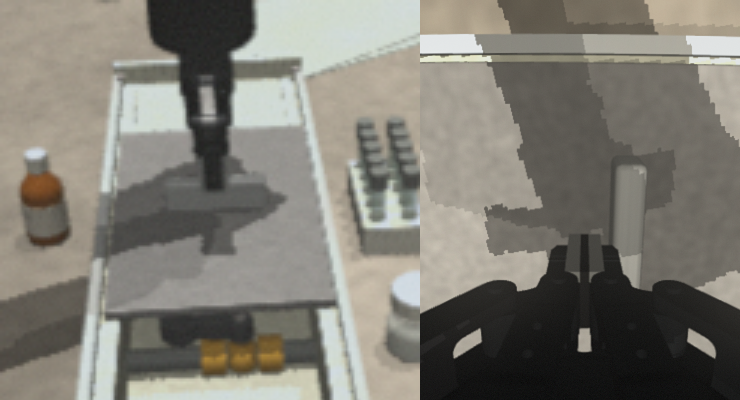

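The cover is partly open, with the first brass valve already showing. The tips have drifted up 16 mm, to near the top of the bar, so I lower them and then push on with compensation.

```bash
python3 -m inch '[[0,-0.6,0,0,255],[0,0,0.9,0,255],[0,0,0.8,0,255],[0,0,0,0,255]]';python3 -m inch '[[0,1,0.1,0,255],[0,1.5,0.15,0,255],[0,1.5,0.15,0,255],[0,1.5,0.15,0,255]]'
```

```text
clock: 3.72
tool_pos: [0.5325, 0.0869, 0.1603]
tool_rot: [-179.7, 0.9, 168.5]
contact_force: [-0.3, 0.2, 0.6]
finger_gap: -0.0002
clock: 4.05
tool_pos: [0.5431, 0.132, 0.1523]
tool_rot: [-179.2, 0.6, 167.6]
contact_force: [-0.3, -3.0, 3.3]
finger_gap: 0.0001
```

```bash
python3 -m inch '[[0,0,-0.7,-0.8,255],[0,1.3,0,0,255],[0,1.3,0,0,255],[0,1.3,0,0,255]]';python3 -m inch '[[0,1,0,0,255],[0,1,0,0,255],[0,0,0,0,255]]'
```

```text
clock: 4.38
tool_pos: [0.5507, 0.1692, 0.1583]
tool_rot: [-178.9, 0.5, 168.3]
contact_force: [-1.4, -3.9, 2.0]
finger_gap: -0.0003
clock: 4.63
tool_pos: [0.5555, 0.1929, 0.1585]
tool_rot: [-178.9, 0.5, 168.4]
contact_force: [0.0, -0.5, 0.0]
finger_gap: 0.0001
```

```bash
python3 -m inch '[[0,0.6,0,0,255],[0,0.6,0,0,255]]';python3 -m inch '[[0,0.5,0,0,255],[0,0.4,0,0,255]]';python3 -m inch '[[0,-2,0,0,255],[0,-2,-2,0,255],[0,0,-4,0,255],[0,0,-4,0,255],[0,0,-4,0,255],[0,-4,0,0,255],[0,-4,0,0,255],[0,-4,0,0,255],[0,-4,0,0,255],[0,0,0,0,255]]'
python3 - <<'E'
from h import *
p=pose(); im=snap("top","t3"); w=snap("wrist","w3"); 
cv2.imwrite("pics/t3w3.png",np.vstack([cv2.resize(im[120:300,110:460],(640,329)),w])[:600*2:1]) if 0 else None
cv2.imwrite("pics/t3.png",np.hstack([im[120:300,110:460],w[-180:, :]])[:,:800]); np.savez("w3.npz",p=p[0],R=p[1])
E
```

```text
clock: 4.8
tool_pos: [0.558, 0.2037, 0.1583]
tool_rot: [-178.8, 0.5, 168.4]
contact_force: [-1.1, -4.0, 3.5]
finger_gap: -0.0003
clock: 4.97
tool_pos: [0.5598, 0.2119, 0.1582]
tool_rot: [-178.6, 0.4, 168.3]
contact_force: [-4.1, -13.3, 8.3]
finger_gap: 0.0
clock: 5.8
tool_pos: [0.5215, 0.0271, 0.3082]
tool_rot: [-179.6, 0.9, 169.3]
contact_force: [0.2, -1.2, -0.2]
finger_gap: -0.0004
```

View pics/w3.png

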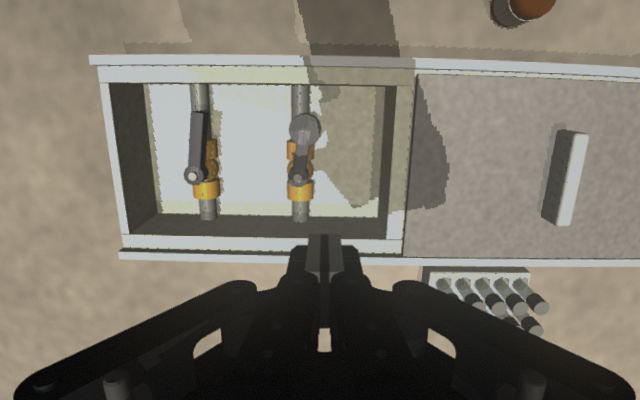

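View pics/t3.png

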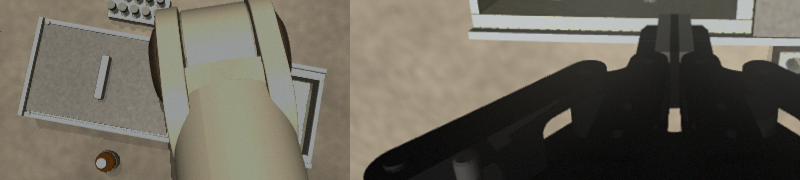

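The left valve (y = -85) has the disc handle. Its disc is at about (304,129) and its pivot at (298,177). The plain handle is on the right, at about (197,175) to (200,110). The cover is against the left wall (push force rose to about 14 N), and the well is uncovered.

```bash
cat > f.py <<'E'
from h import *
yaw=-.197
X=np.array([np.cos(yaw),np.sin(yaw)]);Y=np.array([-X[1],X[0]])
P=np.array([0,0.])
E
python3 - <<'E'
from f import *
d=np.load("w3.npz"); p=(d["p"],d["R"])
disc=ray("wrist",(305.5,128),.053,p)[0]; piv=ray("wrist",(297,178),.053,p)[0]; ppiv=ray("wrist",(195,176),.053,p)[0]
pend=ray("wrist",(201,114),.053,p)[0]
for a in(disc,piv,ppiv,pend): print(a)
for a,b in((disc,piv),(pend,ppiv)):
    v=(a-b)[:2]; print(np.linalg.norm(v),"theta",np.arctan2(v@Y,-v@X))
r=ray("wrist",[[92,56],[405,70],[122,258],[402,265],[107,67],[398,82]],.079,p)[:,:2]; print(r)
e=r[1]-r[0]; print("yaw",np.arctan2(-e[0],e[1])); e=r[3]-r[2]; print("yaw",np.arctan2(-e[0],e[1]))
O=np.array([.5282,.0885]); print("piv box",(piv[:2]-O)@X,(piv[:2]-O)@Y,"nominal",O+.015*X-.085*Y, "tip px",proj("wrist",p[0]+p[1]@[0,0,.073],p))
E
```

```text
[0.48396656 0.01416677 0.053     ]
[ 0.52854915 -0.00309271  0.053     ]
[ 0.50869387 -0.0988662   0.053     ]
[ 0.4536648  -0.07707513  0.053     ]
0.047806873982498485 theta 0.1723667420876969
0.059186568367471847 theta 0.1800464533578598
[[ 0.39048765 -0.14487404]
 [ 0.45073962  0.10432987]
 [ 0.56895811 -0.18134372]
 [ 0.62311351  0.08018223]
 [ 0.40145418 -0.13508037]
 [ 0.45899468  0.09750424]]
yaw -0.23722526006057937
yaw -0.20418879009228605
piv box 0.01826967691907335 -0.08975279632875656 nominal [0.52627297 0.00220813] tip px [[325.02488687 251.29160339]]
```

```bash
python3 -m inch '[[1.5,-3,0,0.6,255],[1.5,-3,0,0,255],[0,0,3.5,0,255],[0,0,3.5,0,255],[0,0,3.2,0,255],[0,0,0,0,255]]'
python3 - <<'E'
from f import *
p=pose(); w=snap("wrist","w4"); np.savez("w4.npz",p=p[0],R=p[1])
print(proj("wrist",p[0]+p[1]@[0,0,.073],p))
E
```

```text
clock: 6.4
tool_pos: [0.4897, -0.0083, 0.2064]
tool_rot: [179.6, 1.7, 169.9]
contact_force: [-1.5, 0.5, -0.7]
finger_gap: 0.0001
[[325.02337949 251.31310602]]
```

View pics/w4.png

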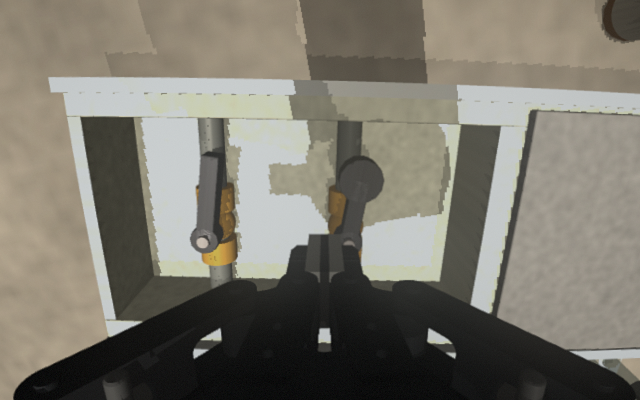

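The disc is at about (360,179), ahead and to the left of the fingertips. The plain handle is at (203,240) to (211,155).

Run:
```python
from f import *
d=np.load("w4.npz"); p=(d["p"],d["R"])
disc=ray("wrist",(361,177),.053,p)[0]; pe=ray("wrist",(212,157),.053,p)[0]; pp=ray("wrist",(203,240),.053,p)[0]
tip=p[0]+p[1]@[0,0,.073]
print(disc,tip,pe,pp); 
for n,q in (("disc",disc),("plain end",pe)):
    v=(q-tip)[:2]; print(n,"rel tip box",v@X,v@Y)
v=(disc[:2]-[.528,-.001]);print(np.linalg.norm(v),np.arctan2(v@Y,-v@X))
v=(disc[:2]-pp[:2]-.1*Y);print(np.linalg.norm(v),np.arctan2(v@Y,-v@X), pp[:2]+.1*Y)
```

```text
[0.48320649 0.01786408 0.053     ] [ 0.49196116 -0.00816008  0.13345056] [ 0.45326537 -0.07413322  0.053     ] [ 0.50833768 -0.09580341  0.053     ]
disc rel tip box -0.013679003476097507 0.023807272012864738
plain end rel tip box -0.02503453396183494 -0.07227095973837735
0.04860362388285523 0.20159180905541016
0.04734829201580881 0.13878310598516955 [0.5279105  0.00226241]
```

```bash
python3 -m inch '[[1.2,-1.8,0,0.5,255],[0,0,0,0,255]]'; python3 -m inch '[[0,0,2.5,0,255],[0,0,2.5,0,255],[0,0,2.5,0,255],[0,0,1.3,0,255],[0,0,0,0,255]]'
python3 - <<'E'
from f import *
p=pose();tip=p[0]+p[1]@[0,0,.073]; v=tip[:2]-[.528,.001]; print(tip,"rel piv box",v@X,v@Y)
E
```

```text
clock: 6.62
tool_pos: [0.4778, -0.0203, 0.2099]
tool_rot: [179.4, 1.9, 169.7]
contact_force: [-1.3, -1.1, 0.1]
finger_gap: -0.0002
clock: 7.03
tool_pos: [0.4931, -0.0131, 0.1308]
tool_rot: [178.9, 3.1, 170.1]
contact_force: [0.1, 0.2, 0.4]
finger_gap: -0.0001
[ 0.49718699 -0.01247376  0.05790879] rel piv box -0.027579832807850112 -0.019244126239845647
```

```bash
cat > st.py <<'E'
from f import *
p=pose();tip=p[0]+p[1]@[0,0,.073]; v=tip[:2]-[.528,.001]; print("tipz %.3f rel piv box x %.1f y %.1f mm"%(tip[2],v@X*1e3,v@Y*1e3))
E
python3 -m inch '[[1.5,-1.6,0,0,255],[0,0,0,0,255]]'; python3 st.py; python3 -m inch '[[0.2,0,0.8,0,255],[0.2,0,0.6,0,255],[0,0,0,0,255]]'; python3 st.py
```

```text
clock: 7.2
tool_pos: [0.4783, -0.0238, 0.1322]
tool_rot: [178.8, 3.3, 170.4]
contact_force: [-1.7, -0.3, -0.2]
finger_gap: -0.0
tipz 0.059 rel piv box x -39.8 y -32.5 mm
clock: 7.45
tool_pos: [0.4796, -0.0211, 0.122]
tool_rot: [178.7, 3.8, 170.5]
contact_force: [0.4, -1.1, 0.1]
finger_gap: -0.0002
tipz 0.049 rel piv box x -38.4 y -29.3 mm
```

```bash
python3 -m inch '[[0.4,-0.3,0.5,1,255],[0,0,0,0,255]]'; python3 st.py; python3 -m inch '[[0,0.6,0.1,0,255],[0,0.6,0.1,0,255],[0,0,0,0,255]]'; python3 st.py
```

```text
clock: 7.62
tool_pos: [0.4764, -0.0226, 0.1171]
tool_rot: [178.6, 3.9, 169.4]
contact_force: [-0.7, -0.3, -0.3]
finger_gap: -0.0
tipz 0.044 rel piv box x -41.1 y -31.3 mm
clock: 7.87
tool_pos: [0.4791, -0.01, 0.1153]
tool_rot: [178.6, 3.9, 169.4]
contact_force: [-0.1, -1.1, -0.8]
finger_gap: -0.0002
tipz 0.042 rel piv box x -40.9 y -18.5 mm
```

```bash
python3 -m inch '[[0.4,0.7,0,0,255],[0.4,0.7,0,0,255],[0,0,0,0,255]]'; python3 st.py; python3 -m inch '[[0,0.7,0,0,255],[0,0.7,0,0,255],[0,0,0,0,255]]'; python3 st.py
```

```text
clock: 8.12
tool_pos: [0.4756, 0.0045, 0.1157]
tool_rot: [178.7, 4.1, 169.2]
contact_force: [-0.4, -0.9, 0.9]
finger_gap: -0.0002
tipz 0.043 rel piv box x -46.9 y -5.1 mm
clock: 8.37
tool_pos: [0.4774, 0.0178, 0.116]
tool_rot: [178.8, 4.0, 169.1]
contact_force: [-0.2, -1.4, 0.1]
finger_gap: -0.0
tipz 0.043 rel piv box x -47.8 y 8.2 mm
```

Run:
```python
from f import *
snap("wrist","w5")
```

```text
(no output)
```

View pics/w5.png

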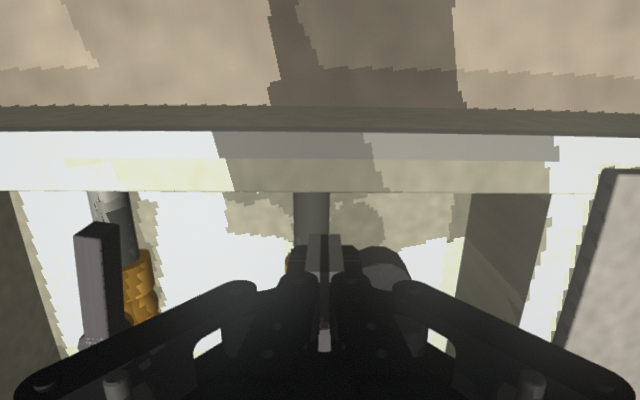

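The disc is now to the left of the fingertips, at about (385,270), and turning with them. The plain handle is unmoved. I continue along the arc.

```bash
python3 -m inch '[[-0.2,0.8,0,0,255],[-0.3,0.7,0,0,255],[0,0,0,0,255]]'; python3 st.py; python3 -m inch '[[-0.5,0.6,0,0,255],[-0.5,0.6,0,0,255],[0,0,0,0,255]]'; python3 st.py; python3 -m inch '[[-0.5,0.3,0,0,255],[0,0,0,0,255]]'; python3 st.py
```

```text
clock: 8.67
tool_pos: [0.4835, 0.0315, 0.1158]
tool_rot: [178.9, 3.8, 169.1]
contact_force: [0.5, -0.4, -0.1]
finger_gap: 0.0001
tipz 0.043 rel piv box x -44.8 y 22.7 mm
clock: 8.92
tool_pos: [0.4942, 0.0421, 0.1157]
tool_rot: [179.0, 3.5, 169.1]
contact_force: [-0.0, -0.1, -0.4]
finger_gap: -0.0003
tipz 0.043 rel piv box x -36.8 y 35.0 mm
clock: 9.08
tool_pos: [0.4996, 0.0453, 0.1156]
tool_rot: [179.0, 3.4, 169.2]
contact_force: [-0.7, -0.1, -0.3]
finger_gap: 0.0004
tipz 0.043 rel piv box x -32.2 y 39.2 mm
```

Next I push away from the robot (box +x) until it meets the stop, reading the force during contact.

```bash
python3 -m inch '[[-0.5,0.1,0,0,255]]'; python3 st.py; python3 -m inch '[[-0.4,0,0,0,255]]'; python3 st.py;  python3 -m inch '[[-0.4,0,0,0,255]]'; python3 st.py
```

```text
clock: 9.17
tool_pos: [0.5037, 0.0458, 0.1156]
tool_rot: [179.0, 3.3, 169.2]
contact_force: [-3.3, 0.5, -0.1]
finger_gap: -0.0002
tipz 0.043 rel piv box x -28.5 y 40.5 mm
clock: 9.25
tool_pos: [0.5073, 0.0462, 0.1156]
tool_rot: [178.9, 3.2, 169.3]
contact_force: [-9.0, 2.5, 1.7]
finger_gap: 0.0005
tipz 0.043 rel piv box x -25.1 y 41.7 mm
clock: 9.33
tool_pos: [0.5082, 0.0463, 0.115]
tool_rot: [179.0, 2.7, 169.4]
contact_force: [-17.2, 1.3, 13.1]
finger_gap: 0.0001
tipz 0.042 rel piv box x -24.8 y 41.9 mm
```

It has hit the stop: the force climbs with no further motion. I back off, raise the tool and check.

```bash
python3 -m inch '[[0.8,0,0,0,255],[0.8,0,0,0,255],[0,0,-3,0,255],[0,0,-4,0,255],[0,0,-4,0,255],[0,0,-4,0,255],[2,-3,-2,0,255],[2,-3,0,0,255],[0,0,0,0,255]]'
python3 - <<'E'
from f import *
p=pose(); w=snap("wrist","w6"); np.savez("w6.npz",p=p[0],R=p[1])
E
```

```text
clock: 10.08
tool_pos: [0.4368, -0.0023, 0.2905]
tool_rot: [178.7, 3.7, 169.6]
contact_force: [-0.7, 0.4, -1.1]
finger_gap: -0.0
```

View pics/w6.png

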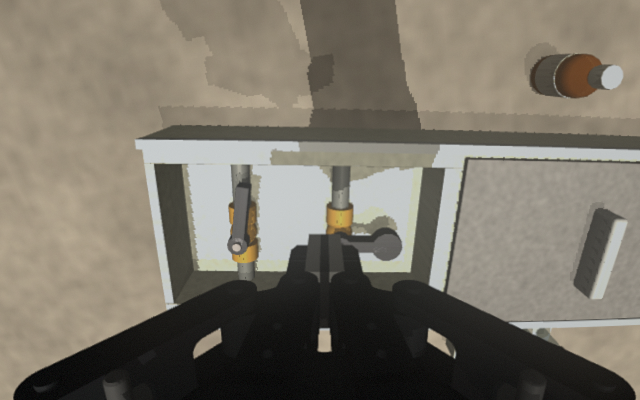

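The disc handle now points left across the pipe, with the disc at (386,244). The plain handle is at (237,246) to (242,187), as before. I retreat to clear the top view, then do a final check.

```bash
python3 -m inch '[[0,-4,-1,0,255],[0,-4,-1,0,255],[0,-4,0,0,255],[0,-4,0,0,255],[0,-4,0,0,255],[0,-4,0,0,255],[0,-4,0,0,255],[0,-4,0,0,255],[0,0,0,0,255]]'
python3 - <<'E'
from f import *
d=np.load("w6.npz"); p=(d["p"],d["R"])
disc,pp,pe=ray("wrist",[(387,243),(236,247),(243,187)],.053,p)[:,:2]
v=disc-pp-.1*Y; print("disc th",np.linalg.norm(v),np.arctan2(v@Y,-v@X)); v=pe-pp; print("plain th",np.arctan2(v@Y,-v@X))
im=snap("top","t4"); cv2.imwrite("pics/t4c.png",cv2.resize(im[90:310,110:460],None,fx=2,fy=2))
E
```

```text
clock: 10.88
tool_pos: [0.3908, -0.3246, 0.3074]
tool_rot: [179.0, 5.5, 170.5]
contact_force: [0.4, -0.6, 0.4]
finger_gap: -0.0001
disc th 0.04570158746484031 1.4490124989010875
plain th 0.16671113345214064
```

View pics/t4c.png

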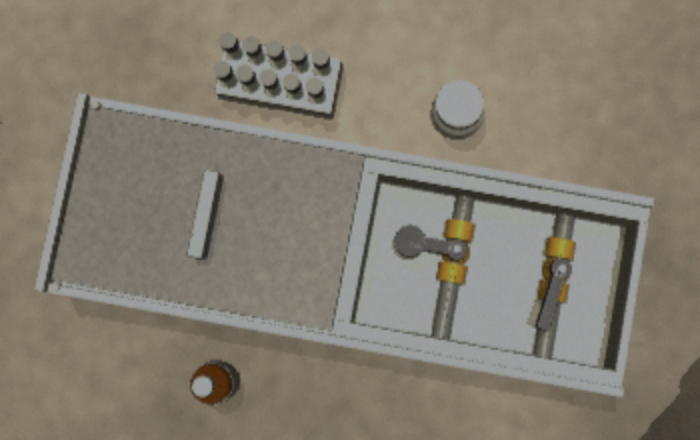

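Run:
```python
from f import *
f=lambda x,y:(x/2+110-.25,y/2+90-.25)
h,d,ph,pe=ray("top",[f(458,249),f(409,240),f(561,269),f(544,325)],.053)[:,:2]
e=h-ph; yaw=np.arctan2(-e[0],e[1]); print("yaw from hubs",yaw,np.linalg.norm(e))
for y in(yaw,-.197,-.205):
    X=np.array([np.cos(y),np.sin(y)]);Y=np.array([-X[1],X[0]])
    print(y,[round(float(np.arctan2(v@Y,-v@X)),3) for v in(d-h,pe-ph)],np.linalg.norm(d-h))
b=ray("top",[f(210,172),f(196,257)],.104)[:,:2].mean(0); print("bar box y",(b-[.5282,.0885])@Y)
im=cv2.imread("pics/t4.png"); g=im.max(2)
roi=g[195:225,303:328]; n,l,s,c=cv2.connectedComponentsWithStats((roi<125).astype(np.uint8)); print(s,c+[303,195])
```

```text
yaw from hubs -0.21428359288108934 0.09861323010386594
-0.21428359288108934 [1.561, 0.116] 0.046897628459816425
-0.197 [1.578, 0.133] 0.046897628459816425
-0.205 [1.57, 0.125] 0.046897628459816425
bar box y 0.14665874517689279
[[  0   0  25  30 480]
 [  3   7  22  18 270]] [[314.50833333 208.6375    ]
 [315.87407407 211.03333333]]
```

```bash
python3 -c "
from workcell import manip; print(manip.job_done())"
```

```text
the job is handed in; nothing more can be done
None
```

The job is done and handed in at about 11 s on the robot's clock. I pushed the cover left by its bar until it met the end wall, then pushed the disc handle clockwise onto its stop. The arm was clear of everything at hand-in.

**Final checks, top camera:**
- **Cover:** it measures at box y ≈ +0.146 m against the end wall's +0.145 m, so the well is fully uncovered.
- **Disc handle:** it reads 1.56–1.58 rad, where 1.571 is shut. When I pushed it onto the stop, the force rose to about 17 N sideways with almost no further motion.
- **Plain handle:** it reads about 0.12 rad from above and 0.17–0.18 rad from the wrist camera. The wrist readings before and after agree within error, so it was not moved.
- **Bottle, jar and rack:** they look to be where they started.

**What disagreed or went wrong:**
- A wrist-camera estimate gave 1.45 rad for the disc handle. It inferred the hidden pivot from the other valve, so I trusted the top view and the contact with the stop.
- During the cover push the tool drifted up about 16 mm, then down enough to touch the slab lightly (about 3 N). I corrected both and never lifted the cover.

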